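# Send the bottle crate down the roller lane into the packing bay

### The job

Draw the upright stop pin out of the roller lane and park it in the open notch of the bracket beside the lane, hanging upright by its collar and let go. Then gently push the small crate along the rollers, without lifting it off them, until it is fully home against the end board of the bay. Leave the bottle and the jar that stand beside the lane where they are.

Things in the scene. Friction and masses are not known exactly. Their poses are not given: they have to be found in the camera images.
- lane: Fixed level roller lane, 158 mm wide (x), 620 mm long (y, -310 to +310). Origin on the table under its middle; +y runs to the bay, +x is the far side from the robot; yaw within 0.2 rad of world. Twelve free rollers across it, 24 mm thick, about 45 mm apart, little drag, tops 90 mm above the table. Guide rails both sides, 126 mm apart inside, tops at 105 mm. Bay at the +y end.
- bore (a point): Mouth of the bore for the pin, on the lane's centre line (lane x 0, y +40 mm), 65 mm above the table, in a dark steel cross-bar between two rollers. The bore is 23 mm wide and goes 50 mm down, right through.
- pin: Loose plain steel stop pin, 0.3-0.5 kg, upright in the bore, blocking the lane. Origin: centre of its collar's underside, z up along the pin. Round shank below: 20 mm diameter, 55 mm long. Collar: 36 mm diameter, z 0 to 8 mm. Post to grip: 24 mm diameter, z 8 to 77 mm, round-edged top. In the bore the collar rests on the cross-bar (origin 65 mm above the table).
- crate: Loose small pine crate, slatted sides, open top, two little dark green bottles lying fixed in it: 118 mm wide (x), 180 mm long (y, along the lane, same way as the lane's y), 70 mm high, plain flat end walls, 0.5-0.9 kg. Origin: centre of its underside, on the rollers (90 mm above the table). Starts at the lane's -y end, at least 70 mm clear of the pin.
- notch (a point): Place of the pin's origin when parked: top face (125 mm above the table) of the fixed dark steel bracket on the lane's +x side. Axes as the lane's. Plate 10 mm thick, x -35 to +35, y -41.5 to +33.5 mm of this point. The notch is a slot right through it, 26 mm wide, open at the -y edge, closed 13.5 mm to +y of this point: slide the shank in along +y (or lower it in); the collar rests on the plate.
- ledge: Fixed bystander on the same side of the lane: a dark steel bracket much like the notched one but lower (top 105 mm above the table), without a notch, a cork standing on it. Plate 70 by 75 mm. Origin on the table under the plate's middle. It and the notched bracket may be either way round along the lane.
- bay_home (a point): Place of the crate's origin when the crate is fully home in the bay: 90 mm above the table, 90 mm before the face of the end board. Axes as the lane's; +y points at the end board. The bay has plywood cheeks 126 mm apart, tops 140 mm above the table, from 50 mm to -y of this point, and a plywood end board, top at 170 mm.
- bottle: Bystander: standing dark green wine bottle, 60 mm diameter, 230 mm tall, beside the bay on the lane's +x side. Origin: centre of its underside.
- jar: Bystander: standing cork-coloured jar, 70 mm diameter, 85 mm tall, beside the lane's -y end on its +x side. Origin: centre of its underside.
There are look-alikes about, which are no part of the job. What is shaped like the part that bears notch but pink is not meant. What is shaped like the pin but turquoise is not meant.

How it is judged (in metres and radians):
On the way, in this order (a step that is already met when the one before it is completed fails the run):
1. the pin is drawn clear of its bore (z of pin in the frame of lane above 0.122 m), for 0.1 s.
2. the pin is parked in the notch, upright on its collar, and let go (horizontal distance between pin and notch below 0.012 m and z of pin in the frame of notch between -0.004 and 0.004 m and angle between pin's own z axis and vertical below 0.1 rad and contact force between the fingers and pin below 0.1 N and linear speed of pin below 0.02 m/s), for 0.2 s.
3. the crate is home in the bay (y of crate in the frame of bay_home between -0.006 and 0.006 m and x of crate in the frame of bay_home between -0.012 and 0.012 m and z of crate in the frame of bay_home between -0.008 and 0.008 m and angle between crate's own z axis and vertical below 0.06 rad and angle between the y axis of crate and the y axis of lane, either way round below 0.1 rad), for 0.2 s.
At the end, for the whole second after the job is handed in: The crate stands on the rollers in the bay, within 6 mm of the end board and at rest; the pin is in the bracket's notch, within 12 mm of the notch point in plan and 4 mm in height, upright within 0.1 rad, and at rest (all of step 3 and horizontal distance between pin and notch below 0.012 m and z of pin in the frame of notch between -0.004 and 0.004 m and angle between pin's own z axis and vertical below 0.1 rad and linear speed of each of crate, pin below 0.01 m/s); the robot touches nothing.
It fails at once if the crate is lifted more than 25 mm off the rollers or tipped by more than 0.3 rad (z of crate in the frame of lane above 0.115 m or angle between crate's own z axis and vertical above 0.3 rad).
It fails at once if the crate is rammed or thrown: faster than 0.4 m/s (linear speed of crate above 0.4 m/s).
It fails at once if the bottle or the jar is shifted by more than 30 mm or knocked over (distance of any of bottle, jar from where it was at the start of the episode above 0.03 m or angle between any of bottle, jar's own z axis and vertical above 0.4 rad).
It also fails if it takes over 62 s, if anything falls off the work surface, if the arm or the gripper's body presses on something with over 40 N, if the wrist force passes 120 N, or if a joint passes its speed limit or range.

### The arm

A 6-joint arm with a two-finger parallel gripper is mounted at the origin on the work surface. World frame = base frame: x ahead of the robot, y to its left, z up, the work surface at z = 0. Lengths are in mm, angles in rad, forces in N, time in s.
With the tool pointing down it reaches from about 400 to 925 mm from the base axis. Payload 12.5 kg.
Tool frame: the origin (TCP) lies midway between the tips of the shut fingers; the grasp point (between the pads) lies 19 mm behind it (env.tcp_to_grasp is the distance from the TCP to the grasp point, in mm); z points along the fingers, y is the line along which they close (so a half turn about z gives the same grasp; the last joint's range is limited). The gripper opens to 95 mm and grips with 3 to 60 N. Pads are 20 mm wide; open, the fingers measure 119 mm over their backs; the gripper's body (75 mm by 180 mm) begins 59 mm behind the grasp point.
Start: joints at [1.203, 0.491, 1.559, -0, 1.092, -0.106], TCP at [161.744, 603.726, 214.661] pointing down, gripper open.
Joint ranges: [-3.1, 3.1], [-0.84, 2.19], [0.05, 2.79], [-1.13, 4.28], [0.06, 2.93], [-2.69, 2.69]. Speed limits (rad/s): [2.22, 2.22, 2.79, 3.14, 3.14, 3.14].

### API

Orientations are given as [roll, pitch, yaw] about the fixed x, y, z axes, in that order (R = Rz(yaw) Ry(pitch) Rx(roll)).
In Python, from cell import env gives the robot as it stands. The module is installed in compiled form; this text tells all that it offers.
- The arm moves only by the tool step_arm, never from a script. Its argument "plan" is a list that holds one entry, the list of rows, each a list of 5 numbers: the shift along the tool's x, y, z in mm, then the turn about the tool's z in degrees, then the opening, from -1 (shut) to 1 (fully open). A call has 1 to 8 rows; each row is the pose to reach, as a shift and turn from the pose commanded when the call began, along the tool's axes at that moment; what a row does not reach only later rows make up. A row lasts 1/12 s, in which the tool goes at most 41.7 mm and 7.16 degrees, less where a joint would pass 70% of its speed; a pose out of reach is approached as far as the arm can. A call with a gripper value outside its range is refused whole. The fingers move at their own pace and stop on an object; the grip force is fixed at half the most. Time passes only in rows, so rows that repeat a pose let the fingers close. It gives the time, the measured TCP pose, the force, the opening and the grip force at its end, in the units of the state.
- env.state(): the state, without advancing time (a new reading comes with each control period).
- env.read_camera(name): name is "scene" or "top" or "wrist"; returns the picture (420x560x3 uint8, blue, green, red); there is no depth.
- env.get_calibration(name): a dict with "K" (3x3 intrinsics, pixels), "extrinsics" (4x4, takes a point from world to camera coordinates). Camera axes: x right, y up, looking along -z (the intrinsics and any distortion apply to the point x, -y, -z); pixel columns grow to the right and rows downward; lengths in mm; the calibration is good to about 2 mm. A picture is of the moment at which its call begins: read the wrist's pose just before it. get_calibration takes no time and is no camera call; for the wrist camera it gives the pose at the moment of the call.
- env.job_done(): hands the job in; it is judged then, once.
The state is a dict: "t": time; "joints": joint angles; "qvel": joint speeds; "tau": joint torques, N m; "eef_pos": TCP position; "tcp_rot": TCP orientation; "ft_force": force on the tool from outside, world axes, zero at the start; "moment": the same for the moment, N m; "opening": opening from 0.0 (shut) to 1.0 (fully open); "grip_force": force on a finger pad.
Only numpy, scipy, OpenCV 4.12 (cv2) and the standard library are available. Lean on these libraries where they do the work, as an engineer would, in place of code of your own. Each camera call takes 0.05 s, during which the arm holds its last target. There are 200 camera calls.

## Working session

There is one attempt and no reset: what is moved stays moved. The work goes in short steps, Python scripts to look and compute and a tool call to move; the robot and the scene stay as the last step left them, time stands still between calls to the robot, and variables do not carry over. Pictures are saved under pics/ and viewed, at most 10 in all, crops included, and the job is handed in when it is done.

Besides the shell and the picture viewer there is one more tool, called after "Request:" as a command line: name --argument value ..., lists and objects as JSON in quotes. step_arm: Moves the arm, as the interface text tells. Its arguments: {"type":"object","properties":{"plan":{"type":"array"}},"required":["plan"]}

```bash
mkdir -p pics; cat > h.py <<'E'
import numpy as np, cv2
from cell import env
def ray(name,uv,C=None):
    C=C or env.get_calibration(name); K=np.array(C["K"]);E=np.array(C["extrinsics"])
    p=np.linalg.solve(K,[uv[0],uv[1],1.]); d=np.array([p[0],-p[1],-p[2]])
    R=E[:3,:3]; o=-R.T@E[:3,3]; return o,R.T@d
def onz(name,uv,z,C=None):
    o,d=ray(name,uv,C); return o+d*(z-o[2])/d[2]
def proj(name,P,C=None):
    C=C or env.get_calibration(name); E=np.array(C["extrinsics"]);c=E[:3,:3]@np.array(P,float)+E[:3,3]
    q=np.array(C["K"])@[c[0],-c[1],-c[2]]; return q[:2]/q[2]
E
python3 - <<'E'
from h import *
s=env.state();print(s)
for n in("scene","top"):
    C=env.get_calibration(n);print(n,{k:(np.round(v,2).tolist() if not isinstance(v,str) else v) for k,v in C.items()})
    cv2.imwrite(f"pics/{n}1.png",env.read_camera(n))
E
```

```text
{'t': 0.0, 'joints': array([ 1.20339647e+00,  4.91574821e-01,  1.55945870e+00, -1.72595807e-05,
        1.09171571e+00, -1.05573795e-01]), 'qvel': array([-0.00011447,  0.00032576, -0.00136639,  0.00102115,  0.00206918,
        0.00081994]), 'tau': array([ 8.06492535e-04, -6.12665176e+01, -2.58185184e+01,  6.93386444e-02,
        4.82526398e-02, -1.16856295e-04]), 'eef_pos': array([161.6528721 , 603.47086468, 214.0490894 ]), 'tcp_rot': array([-3.14044091e+00, -1.06654716e-04,  2.87977450e+00]), 'ft_force': array([ 0.01756717,  0.34097951, -0.86528961]), 'moment': array([ 0.04399718, -0.00736267, -0.00137467]), 'grip_force': 0.0, 'opening': 1.0003934307716684}
scene {'K': [[530.98, 0.0, 275.06], [0.0, 530.98, 210.29], [0.0, 0.0, 1.0]], 'extrinsics': [[0.38, 0.92, -0.01, -253.32], [-0.77, 0.32, 0.55, 410.23], [0.51, -0.21, 0.83, -1551.42], [0.0, 0.0, 0.0, 1.0]]}
top {'K': [[437.04, 0.0, 286.73], [0.0, 437.04, 206.46], [0.0, 0.0, 1.0]], 'extrinsics': [[-0.03, -1.0, 0.0, 44.36], [0.98, -0.03, 0.21, -635.59], [-0.21, 0.01, 0.98, -806.79], [0.0, 0.0, 0.0, 1.0]]}
```

View pics/top1.png

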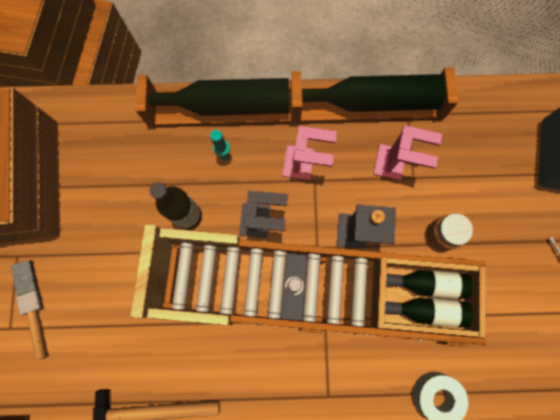

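View pics/scene1.png

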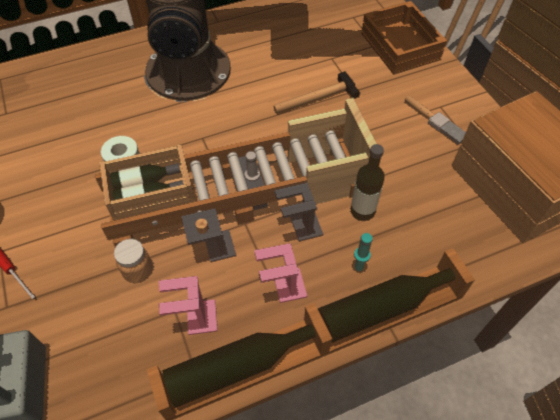

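Top view: the candidates for the pin are the grey one in the lane at (294,284) and the turquoise one at (220,145). For the notched bracket they are the dark one at (264,213) and the pink ones at (308,152) and (408,152). The grey pin and the dark slotted bracket fit the description. The ledge is at (375,222) with the cork on it, the bay is on the left (+y), and the crate is on the right. I'll confirm this in one crop.

```bash
python3 - <<'E'
from h import *
im=cv2.imread("pics/top1.png")
cv2.imwrite("pics/crop1.png",cv2.resize(im[180:330,130:330],None,fx=4,fy=4,interpolation=cv2.INTER_CUBIC))
print("pin top",onz("top",(293,283),142),"notch approx",onz("top",(265,213),125))
# lane rails in top
for uv,z in [((248,243),105),((380,257),105),((230,313),105),((380,333),105),((136,318),170),((149,229),170)]: print(uv,z,onz("top",uv,z).round(1))
E
```

```text
pin top [483.06160505  19.7076061  142.        ] notch approx [612.96355634  67.28373271 125.        ]
(248, 243) 105 [560.5 101.  105. ]
(380, 257) 105 [ 527.4 -144.3  105. ]
(230, 313) 105 [434. 135. 105.]
(380, 333) 105 [ 391.3 -134.4  105. ]
(136, 318) 170 [432.2 283.2 170. ]
(149, 229) 170 [581.6 267.  170. ]
```

View pics/crop1.png

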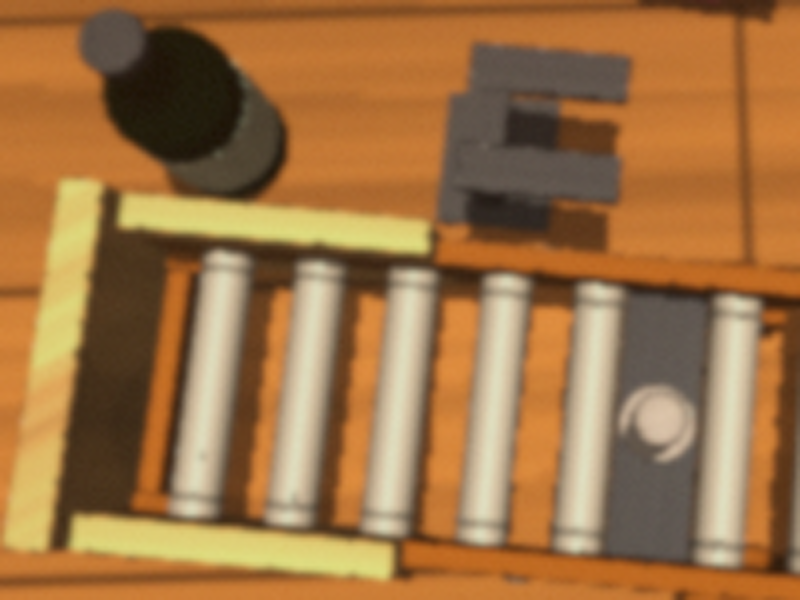

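The crop confirms it: the pin top is at full-picture (295,284), and the dark slot is open to the right (-y) with the parking point near (264,211). Next I go above the pin with the fingers closing across the lane, and look with the wrist camera.

```bash
cat >> h.py <<'E'
def go(P,yaw=None):
    s=env.state(); r=s["tcp_rot"]; from scipy.spatial.transform import Rotation as Ro
    R=Ro.from_euler("xyz",r).as_matrix(); d=R.T@(np.array(P,float)-s["eef_pos"])
    t=0 if yaw is None else -np.degrees((yaw-r[2]+np.pi)%(2*np.pi)-np.pi)
    print("from",s["eef_pos"].round(1),r.round(3),"shift",d.round(1),"turn",round(t,2),"t",s["t"])
E
python3 - <<'E'
from h import *
print("pin",onz("top",(295,284.2),142),"notch",onz("top",(263.7,211.4),125))
go([483,18,300],1.436)
E
```

```text
pin [480.88733581  16.26547583 142.        ] notch [616.05587718  69.63909565 125.        ]
from [161.7 603.5 214.1] [-3.141 -0.     2.88 ] shift [-461.9 -482.5  -85.5] turn 82.72 t 0.1
```

Request:
step_arm --plan '[[[0, 0, -40, 0, 1], [0, 0, -85, 5, 1], [-30, -30, -85, 12, 1], [-58, -60, -85, 19, 1], [-86, -90, -85, 26, 1], [-114, -119, -85, 33, 1], [-142, -148, -85, 40, 1], [-170, -177, -85, 47, 1]]]'

```text
t: 0.77
eef_pos: [280.4, 386.9, 299.5]
tcp_rot: [-3.141, 0.0, 2.054]
ft_force: [1.4, 0.7, 1.0]
opening: 1.002
grip_force: 0.0
```

```bash
python3 - <<'E'
from h import *
go([483,18,300],1.436)
E
```

```text
from [280.4 386.9 299.5] [-3.141  0.     2.054] shift [-420.8    8.1   -0.5] turn 35.4 t 0.7667
```

Request:
step_arm --plan '[[[-38, 1, 0, 6, 1], [-76, 2, 0, 12, 1], [-114, 3, 0, 18, 1], [-152, 4, 0, 24, 1], [-190, 5, 0, 30, 1], [-228, 6, 0, 35.4, 1], [-266, 7, 0, 35.4, 1], [-304, 8, 0, 35.4, 1]]]'

```text
t: 1.43
eef_pos: [430.3, 122.2, 299.6]
tcp_rot: [-3.142, -0.0, 1.441]
ft_force: [-0.2, 1.3, -0.1]
opening: 0.999
grip_force: 0.0
```

```bash
python3 - <<'E'
from h import *
go([483,18,300],1.436)
E
```

```text
from [430.3 122.2 299.6] [-3.142 -0.     1.441] shift [-96.5  65.7  -0.4] turn 0.28 t 1.4333
```

Request:
step_arm --plan '[[[-34, 22, 0, 0, 1], [-66, 44, 0, 0, 1], [-96, 65, 0, 0, 1], [-96, 65, 0, 0, 1], [-96, 65, 0, 0, 1]]]'

```text
t: 1.85
eef_pos: [482.3, 19.0, 299.0]
tcp_rot: [-3.14, -0.0, 1.438]
ft_force: [0.3, 1.3, -0.7]
opening: 0.997
grip_force: 0.0
```

```bash
python3 - <<'E'
from h import *
import pickle
C=env.get_calibration("wrist"); im=env.read_camera("wrist"); cv2.imwrite("pics/w1.png",im); pickle.dump(C,open("w1.pkl","wb"))
go([483,18,300],1.436)
print(proj("wrist",[481,16,142],C),proj("wrist",[616,70,125],C))
E
```

```text
from [481.8  20.2 299.2] [-3.141 -0.     1.44 ] shift [-2.   1.5 -0.8] turn 0.23 t 1.9
[285.42055841 193.60018444] [417.01653978 117.16794819]
```

View pics/w1.png

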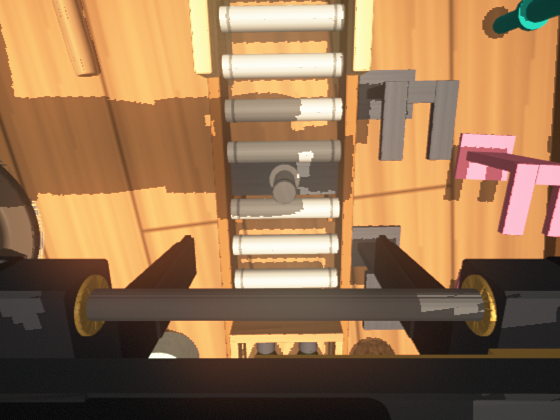

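Wrist view: the pin top is near (284,190). The slot lies between columns 405 and 430, from row 104 to its open end at row 159, so the notch point is near (417.5,116). Both agree with the top view. I'll refine with edges.

```bash
python3 - <<'E'
from h import *
import pickle
C=pickle.load(open("w1.pkl","rb")); im=cv2.imread("pics/w1.png")
print("pin",onz("w",(284.5,190.5),142,C),"notch",onz("w",(417.5,116),125,C))
# roller ends edges: bright mask
hsv=cv2.cvtColor(im,cv2.COLOR_BGR2HSV); m=((hsv[...,1]<70)&(hsv[...,2]>170)).astype(np.uint8)
n,l,st,ce=cv2.connectedComponentsWithStats(m)
for i in range(1,n):
    if st[i,4]>800 and st[i,2]>80:
        a=onz("w",(st[i,0],ce[i,1]),100,C); ys,xs=np.where(l==i); v=np.polyfit(xs,ys,1)
        p=onz("w",(230,np.polyval(v,230)),102,C);q=onz("w",(335,np.polyval(v,335)),102,C);d=q-p
        print(st[i],"yaw",np.arctan2(d[1],d[0]).round(4),"mid",onz("w",(st[i,0]+st[i,2]/2,ce[i,1]),90,C).round(1))
cv2.imwrite("pics/c2.png",cv2.resize(im[65:215,260:470],None,fx=3.8,fy=3.8,interpolation=cv2.INTER_CUBIC))
E
```

```text
pin [480.52653403  19.16777839 142.        ] notch [616.49760935  71.03090099 125.        ]
[ 219    4  125   27 2930] yaw -0.1178 mid [499.4 181.9  90. ]
[ 222   53  121   25 2709] yaw -0.1183 mid [494.4 138.1  90. ]
[ 234   98  109   22 1468] yaw -0.1389 mid [494.9  94.7  90. ]
[ 231  199  109   20 1432] yaw -0.0826 mid [477.1 -14.7  90. ]
[ 233  235  106   20 1874] yaw -0.1206 mid [472.  -56.8  90. ]
[ 235  270  103   18 1738] yaw -0.119 mid [ 466.8 -100.4   90. ]
```

View pics/c2.png

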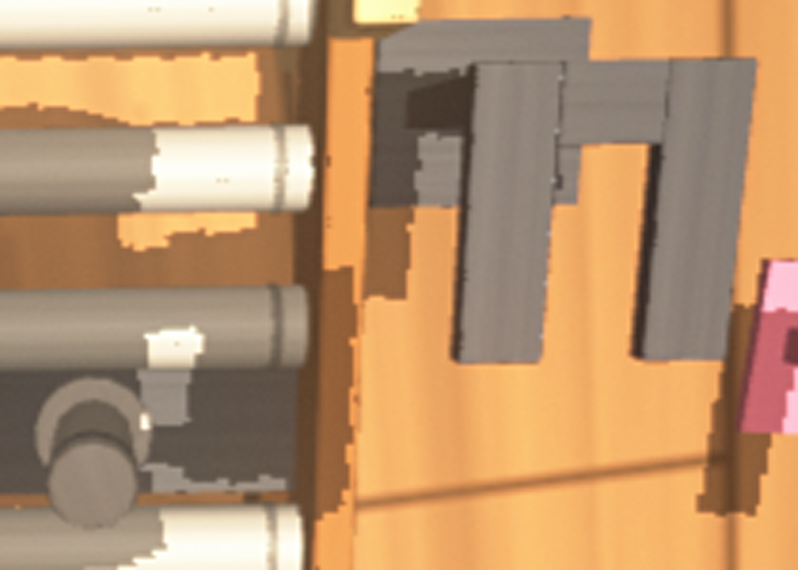

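```bash
python3 - <<'E'
from h import *
import pickle
C=pickle.load(open("w1.pkl","rb"))
print("pin",onz("w",(284.5,191.8),142,C),onz("w",(284.2,180),73,C),"notch",onz("w",(418.9,116.6),125,C))
for u in [(478,63),(755,60),(727,358),(457,361)]: print(onz("w",(260+u[0]/3.8,65+u[1]/3.8),125,C).round(1))
print("pin above, lane yaw -.119"); go([480.5,18,300],np.pi/2-.119); go([480.5,18,107],np.pi/2-.119)
E
```

```text
pin [480.35461696  17.89103846 142.        ] [479.70311078  16.1780094   73.        ] notch [617.81296076  70.29027834 125.        ]
[588.1 106.4 125. ]
[655.8  98.  125. ]
[648.4  24.8 125. ]
[578.4  33.5 125. ]
pin above, lane yaw -.119
from [481.8  20.2 299.2] [-3.141 -0.     1.44 ] shift [-2.3 -1.  -0.8] turn -0.68 t 1.9
from [481.8  20.2 299.2] [-3.141 -0.     1.44 ] shift [ -2.4  -0.8 192.2] turn -0.68 t 1.9
```

Request:
step_arm --plan '[[[-2, -1, 0, -0.7, 0], [-2, -1, 35, -0.7, 0], [-2, -1, 70, -0.7, 0], [-2, -1, 105, -0.7, 0], [-2, -1, 105, -0.7, 0], [-2, -1, 105, -0.7, 0]]]'

```text
t: 2.4
eef_pos: [480.1, 19.6, 194.6]
tcp_rot: [-3.139, -0.0, 1.456]
ft_force: [0.9, 1.0, 0.3]
opening: 0.636
grip_force: 0.0
```

```bash
python3 - <<'E'
from h import *
print(env.state()["opening"]);go([480.3,17.5,105],np.pi/2-.119)
E
```

```text
0.6356290202033179
from [480.1  19.6 194.6] [-3.139 -0.     1.456] shift [-2.1  0.7 89.6] turn 0.23 t 2.4
```

Request:
step_arm --plan '[[[-2, 0, 30, 0, 0], [-2, 0, 60, 0, 0], [-2, 0, 89, 0, 0], [-2, 0, 89, 0, 0], [-2, 0, 89, 0, -1], [-2, 0, 89, 0, -1], [-2, 0, 89, 0, -1], [-2, 0, 89, 0, -1]]]'

```text
t: 3.07
eef_pos: [481.4, 16.7, 107.4]
tcp_rot: [3.139, -0.0, 1.454]
ft_force: [0.5, -0.3, -0.2]
opening: 0.278
grip_force: 0.0
```

Request:
step_arm --plan '[[[0, 0, 0, 0, -1], [0, 0, 0, 0, -1], [0, 0, 0, 0, -1], [0, 0, -6, 0, -1], [0, 0, -15, 0, -1], [0, 0, -30, 0, -1], [0, 0, -45, 0, -1], [0, 0, -60, 0, -1]]]'

```text
t: 3.73
eef_pos: [480.3, 16.7, 166.9]
tcp_rot: [-3.141, -0.0, 1.454]
ft_force: [1.0, -0.1, -4.1]
opening: 0.249
grip_force: 30.0
```

Request:
step_arm --plan '[[[0, 0, -20, 0, -1], [0, 0, -40, 0, -1], [0, 0, -60, 0, -1], [0, 0, -80, 0, -1], [0, 0, -80, 0, -1], [0, 0, -80, 0, -1]]]'

```text
t: 4.23
eef_pos: [480.4, 16.7, 246.2]
tcp_rot: [3.14, -0.0, 1.454]
ft_force: [0.3, -0.2, -5.1]
opening: 0.247
grip_force: 30.0
```

```bash
python3 - <<'E'
from h import *
go([618,70,245],np.pi/2-.119)
E
```

```text
from [480.4  16.7 246.2] [ 3.14  -0.     1.454] shift [ 69.  130.4   1.5] turn 0.12 t 4.2333
```

Request:
step_arm --plan '[[[12, 22, 0, 0, -1], [24, 44, 0, 0, -1], [36, 66, 0, 0, -1], [48, 88, 0, 0, -1], [60, 110, 0, 0, -1], [69, 130, 0, 0, -1], [69, 130, 0, 0, -1], [69, 130, 0, 0, -1]]]'

```text
t: 4.9
eef_pos: [617.5, 70.3, 243.1]
tcp_rot: [-3.138, 0.0, 1.454]
ft_force: [0.3, -0.8, -5.4]
opening: 0.247
grip_force: 30.0
```

```bash
python3 - <<'E'
from h import *
import pickle
C=env.get_calibration("wrist"); im=env.read_camera("wrist"); pickle.dump(C,open("w2.pkl","wb")); cv2.imwrite("pics/w2full.png",im)
go([618,70,245],np.pi/2-.119)
P=[618,70];print([proj("w",P+[z],C).round(1) for z in (125,151,206)])
top=env.read_camera("top")
u=proj("w",P+[160],C).astype(int);print(u)
x0=max(0,min(560-200,u[0]-100));y0=max(0,min(420-150,u[1]-75));print("origin",x0,y0)
cv2.imwrite("pics/c3.png",cv2.resize(im[y0:y0+150,x0:x0+200],None,fx=4,fy=4,interpolation=cv2.INTER_CUBIC))
E
```

```text
from [616.9  70.  243.6] [-3.138  0.     1.454] shift [ 0.1  1.1 -1.4] turn 0.13 t 4.95
[array([287.6, 200.6]), array([287.8, 208.8]), array([288.2, 232.5])]
[287 212]
origin 187 137
```

View pics/c3.png

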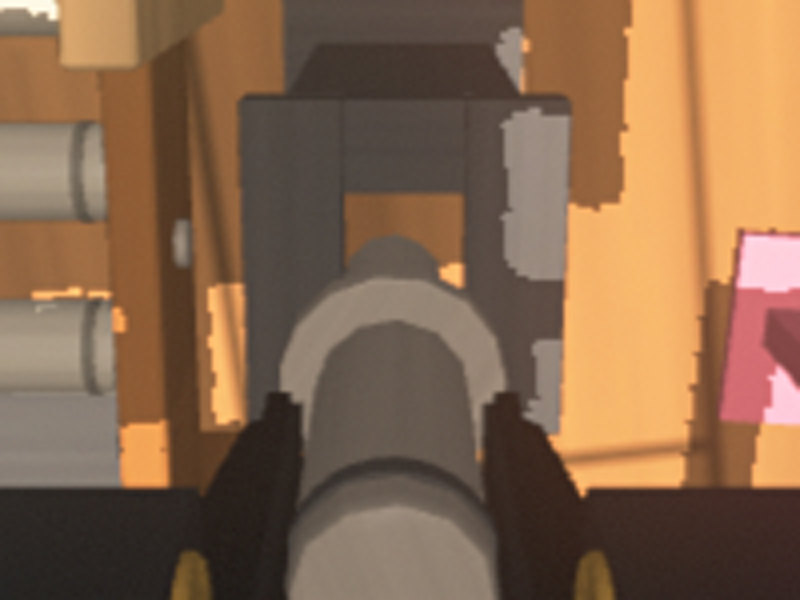

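```bash
python3 - <<'E'
from h import *
import pickle
C=pickle.load(open("w2.pkl","rb"))
q=lambda u,z:onz("w",(187+u[0]/4,137+u[1]/4),z,C)
Y=np.array([np.sin(.119),np.cos(.119),0]);X=np.array([np.cos(.119),-np.sin(.119),0])
end=q((404,191),125); N=end-13.5*Y; print("notch",N, "from plate edge", q((405,97),125)-33.5*Y)
zp=243.5-41.5
S=q((391,237),zp-55)-10*Y;print("shank bottom",S); col=q((393.5,275),zp+8)-18*Y; print("collar",col)
for n,p in(("shank",S),("collar",col)): d=N-p; print(n,"need lane x,y",d@X,d@Y)
E
```

```text
notch [618.34130399  70.32148121 125.        ] from plate edge [618.46677933  70.25273829 125.        ]
shank bottom [615.5359748   69.47499646 147.        ]
collar [616.24818072  70.8166299  210.        ]
shank need lane x,y 2.6849953731009695 1.1735451129305183
collar need lane x,y 2.1371041172986645 -0.2431527157432641
```

The pin hangs about 2.4 mm short in lane x of the slot centre (slot centre at crop column 404, collar at column 394). I'll correct that and lower it.

Request:
step_arm --plan '[[[0.5, 2.4, 0, 0, -1], [0.5, 2.4, 0, 0, -1], [0.5, 2.4, 15, 0, -1], [0.5, 2.4, 30, 0, -1], [0.5, 2.4, 45, 0, -1], [0.5, 2.4, 60, 0, -1], [0.5, 2.4, 72, 0, -1], [0.5, 2.4, 72, 0, -1]]]'

```text
t: 5.67
eef_pos: [618.9, 70.0, 171.5]
tcp_rot: [-3.138, 0.0, 1.454]
ft_force: [-0.1, -0.4, -4.9]
opening: 0.25
grip_force: 30.0
```

Request:
step_arm --plan '[[[0, 0, 1.5, 0, -1], [0, 0, 3, 0, -1], [0, 0, 3, 0, -1]]]'

```text
t: 5.92
eef_pos: [620.3, 70.2, 171.3]
tcp_rot: [3.14, -0.0, 1.454]
ft_force: [0.4, 0.5, -4.9]
opening: 0.246
grip_force: 30.0
```

Request:
step_arm --plan '[[[0, 0, 1, 0, -1], [0, 0, 2, 0, -1], [0, 0, 2, 0, -1]]]'

```text
t: 6.17
eef_pos: [620.2, 70.3, 168.8]
tcp_rot: [3.141, -0.0, 1.454]
ft_force: [0.1, -0.0, -4.5]
opening: 0.25
grip_force: 30.0
```

Request:
step_arm --plan '[[[0, 0, 1, 0, -1], [0, 0, 2, 0, -1], [0, 0, 2, 0, -1]]]'

```text
t: 6.42
eef_pos: [620.3, 70.3, 167.3]
tcp_rot: [3.141, -0.0, 1.454]
ft_force: [-1.7, -0.4, 2.3]
opening: 0.25
grip_force: 30.0
```

The collar is on the plate: the force turned upward. Release and rise.

Request:
step_arm --plan '[[[0, 0, 0, 0, 0], [0, 0, 0, 0, 0], [0, 0, 0, 0, 0], [0, 0, 0, 0, 0], [0, 0, -20, 0, 0], [0, 0, -50, 0, 0], [0, 0, -85, 0, 0], [0, 0, -120, 0, 0]]]'

```text
t: 7.08
eef_pos: [619.9, 70.2, 287.8]
tcp_rot: [-3.141, 0.0, 1.454]
ft_force: [-0.2, 0.0, 0.1]
opening: 0.503
grip_force: 0.0
```

```bash
python3 - <<'E'
from h import *
C=env.get_calibration("wrist"); im=env.read_camera("wrist"); top=env.read_camera("top")
u=proj("w",[618,70,150],C).astype(int)
a=cv2.resize(im[max(0,u[1]-75):u[1]+75,u[0]-66:u[0]+67],(399,450),interpolation=cv2.INTER_CUBIC)
b=cv2.resize(top[180:330,350:483],(399,450),interpolation=cv2.INTER_CUBIC)
cv2.imwrite("pics/c4.png",np.hstack([a,b]))
cv2.imwrite("pics/top2.png",top);s=env.state();print(s["eef_pos"],s["opening"],u)
E
```

```text
[621.84565205  70.33516266 292.47552298] 0.5037305564118537 [284 195]
```

View pics/c4.png

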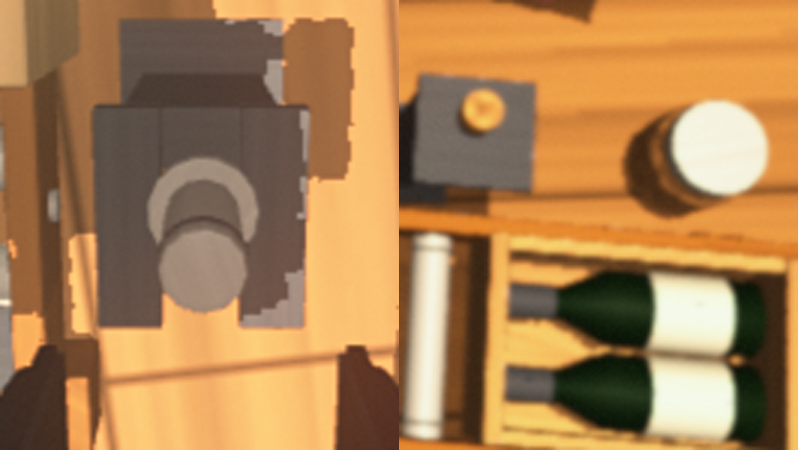

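The pin is seated in the slot, upright and released. In the top view the crate's back wall is near column 485. Next, the push geometry.

```bash
python3 - <<'E'
from h import *
Y=np.array([np.sin(.119),np.cos(.119),0]);X=np.array([np.cos(.119),-np.sin(.119),0])
O=np.array([480.3,17.5,0])-40*Y;print("lane",O)
L=lambda p:((p-O)@X,(p-O)@Y)
print("crate back",L(onz("top",(486,263),160)),L(onz("top",(483,340),160)))
im=cv2.imread("pics/top2.png");print(im[300,468:500].sum(1))
for u in((104,183),(62,550)):print("board",L(onz("top",(130+u[0]/4,180+u[1]/4),170)))
W=O-350*Y; print(W); W[2]=290; go(W); go([619,20,290])
E
```

```text
lane [475.55122644 -22.21711407   0.        ]
crate back (np.float64(66.03518620247195), np.float64(-287.1746819234894)) (np.float64(-63.02057453571585), np.float64(-281.74535394331895))
[104 111 117 108 108 116 118 125 123 126 187 337 468 516 530 532 524 497
 477 479 480 477 478 474 474 480 476 475 472 471 477 476]
board (np.float64(77.67276333661627), np.float64(288.5504778565553))
board (np.float64(-77.08733616594576), np.float64(282.50009233628003))
[ 433.9994578  -369.74186214    0.        ]
from [621.8  70.3 292.5] [ 3.132e+00 -1.000e-03  1.454e+00] shift [-459.  -135.3    0.6] turn 0 t 7.1833
from [621.8  70.3 292.5] [ 3.132e+00 -1.000e-03  1.454e+00] shift [-50.3   3.    2.4] turn 0 t 7.1833
```

Request:
step_arm --plan '[[[-30, -9, 0, 0, -1], [-62, -19, 0, 0, -1], [-96, -29, 0, 0, -1], [-130, -40, 0, 0, -1], [-164, -50, 0, 0, -1], [-198, -60, 0, 0, -1], [-232, -71, 0, 0, -1], [-266, -81, 0, 0, -1]]]'

```text
t: 7.85
eef_pos: [507.6, -185.8, 286.2]
tcp_rot: [-3.141, -0.0, 1.454]
ft_force: [0.8, -0.3, -0.3]
opening: 0.017
grip_force: 0.0
```

Request:
step_arm --plan '[[[-34, -10, 0, 0, -1], [-68, -21, 0, 0, -1], [-102, -31, 0, 0, -1], [-136, -42, 0, 0, -1], [-160, -49, 0, 0, -1], [-177, -54, 0, 0, -1], [-177, -54, 0, 0, -1], [-177, -54, 0, 0, -1]]]'

```text
t: 8.52
eef_pos: [434.0, -354.3, 286.0]
tcp_rot: [-3.141, -0.001, 1.452]
ft_force: [0.3, 0.4, -0.1]
opening: 0.003
grip_force: 0.0
```

```bash
python3 - <<'E'
from h import *
Y=np.array([np.sin(.119),np.cos(.119),0]);O=np.array([475.55,-22.2,0])
W=O-338*Y; W[2]=110; go(W,np.pi/2-.119); print(env.state()["opening"])
E
```

```text
from [ 434.  -354.3  286. ] [-3.141e+00 -1.000e-03  1.452e+00] shift [ -3.4   1.9 176. ] turn 0.02 t 8.5167
0.0030242185260266202
```

Request:
step_arm --plan '[[[-4, 2, 30, 0, -1], [-4, 2, 60, 0, -1], [-4, 2, 90, 0, -1], [-4, 2, 120, 0, -1], [-4, 2, 150, 0, -1], [-4, 2, 178, 0, -1], [-4, 2, 178, 0, -1], [-4, 2, 178, 0, -1]]]'

```text
t: 9.18
eef_pos: [436.2, -357.0, 108.2]
tcp_rot: [-3.14, -0.002, 1.455]
ft_force: [0.8, -0.1, 0.0]
opening: 0.004
grip_force: 0.0
```

Request:
step_arm --plan '[[[6, 0, 0, 0, -1], [12, 0, 0, 0, -1], [17, 0, 0, 0, -1], [22, 0, 0, 0, -1], [27, 0, 0, 0, -1], [32, 0, 0, 0, -1], [37, 0, 0, 0, -1], [42, 0, 0, 0, -1]]]'

```text
t: 9.85
eef_pos: [440.9, -316.1, 108.7]
tcp_rot: [3.141, 0.0, 1.454]
ft_force: [-1.0, -3.3, 0.6]
opening: 0.007
grip_force: 1.8
```

Contact with the crate. Now a gentle push at about 0.11 m/s.

Request:
step_arm --plan '[[[8, 0, 0, 0, -1], [17, 0, 0, 0, -1], [26, 0, 0, 0, -1], [35, 0, 0, 0, -1], [44, 0, 0, 0, -1], [53, 0, 0, 0, -1], [62, 0, 0, 0, -1], [71, 0, 0, 0, -1]]]'

```text
t: 10.52
eef_pos: [449.2, -245.0, 108.6]
tcp_rot: [3.141, -0.0, 1.454]
ft_force: [0.8, -2.4, 0.7]
opening: 0.003
grip_force: 1.0
```

Request:
step_arm --plan '[[[9, 0, 0, 0, -1], [18, 0, 0, 0, -1], [27, 0, 0, 0, -1], [36, 0, 0, 0, -1], [45, 0, 0, 0, -1], [54, 0, 0, 0, -1], [63, 0, 0, 0, -1], [72, 0, 0, 0, -1]]]'

```text
t: 11.18
eef_pos: [457.6, -173.5, 108.6]
tcp_rot: [-3.142, -0.0, 1.454]
ft_force: [1.2, -2.6, 0.8]
opening: 0.004
grip_force: 1.0
```

Request:
step_arm --plan '[[[9, 0, 0, 0, -1], [18, 0, 0, 0, -1], [27, 0, 0, 0, -1], [36, 0, 0, 0, -1], [45, 0, 0, 0, -1], [54, 0, 0, 0, -1], [63, 0, 0, 0, -1], [72, 0, 0, 0, -1]]]'

```text
t: 11.85
eef_pos: [465.9, -102.0, 108.6]
tcp_rot: [-3.141, -0.0, 1.454]
ft_force: [0.9, -2.3, 0.0]
opening: 0.005
grip_force: 0.8
```

Request:
step_arm --plan '[[[9, 0, 0, 0, -1], [18, 0, 0, 0, -1], [27, 0, 0, 0, -1], [36, 0, 0, 0, -1], [45, 0, 0, 0, -1], [54, 0, 0, 0, -1], [63, 0, 0, 0, -1], [72, 0, 0, 0, -1]]]'

```text
t: 12.52
eef_pos: [474.3, -30.5, 108.6]
tcp_rot: [-3.141, -0.0, 1.454]
ft_force: [0.1, -1.4, -0.2]
opening: 0.006
grip_force: 0.9
```

```bash
python3 - <<'E'
from h import *
Y=np.array([np.sin(.119),np.cos(.119),0]);O=np.array([475.55,-22.2,0])
W=O+96*Y; W[2]=110; go(W,np.pi/2-.119)
E
```

```text
from [474.3 -30.5 108.6] [-3.141 -0.     1.454] shift [104.4   0.5  -1.4] turn 0.12 t 12.5167
```

Request:
step_arm --plan '[[[9, 0, 0, 0, -1], [18, 0, 0, 0, -1], [27, 0, 0, 0, -1], [36, 0, 0, 0, -1], [45, 0, 0, 0, -1], [54, 0, 0, 0, -1], [62, 0, 0, 0, -1], [69, 0, 0, 0, -1]]]'

```text
t: 13.18
eef_pos: [482.4, 38.1, 108.6]
tcp_rot: [-3.141, -0.0, 1.454]
ft_force: [0.3, -1.7, -1.2]
opening: 0.002
grip_force: 0.9
```

Request:
step_arm --plan '[[[4, 0, 0, 0, -1], [8, 0, 0, 0, -1], [12, 0, 0, 0, -1], [15, 0, 0, 0, -1], [18, 0, 0, 0, -1], [20, 0, 0, 0, -1], [22, 0, 0, 0, -1], [24, 0, 0, 0, -1]]]'

```text
t: 13.85
eef_pos: [485.1, 61.1, 108.6]
tcp_rot: [-3.141, -0.0, 1.454]
ft_force: [-2.2, -1.5, -0.6]
opening: 0.005
grip_force: 0.6
```

Request:
step_arm --plan '[[[2, 0, 0, 0, -1], [4, 0, 0, 0, -1], [6, 0, 0, 0, -1], [8, 0, 0, 0, -1], [9, 0, 0, 0, -1], [10, 0, 0, 0, -1], [10, 0, 0, 0, -1]]]'

```text
t: 14.43
eef_pos: [486.4, 71.1, 108.6]
tcp_rot: [3.141, -0.0, 1.454]
ft_force: [0.8, -0.5, 0.7]
opening: 0.006
grip_force: 0.0
```

Request:
step_arm --plan '[[[1, 0, 0, 0, -1], [2, 0, 0, 0, -1], [3, 0, 0, 0, -1], [3, 0, 0, 0, -1], [3, 0, 0, 0, -1]]]'

```text
t: 14.85
eef_pos: [486.7, 74.0, 108.6]
tcp_rot: [3.141, -0.0, 1.454]
ft_force: [1.3, 0.2, -0.0]
opening: 0.004
grip_force: 0.0
```

Request:
step_arm --plan '[[[1, 0, 0, 0, -1], [2, 0, 0, 0, -1], [3, 0, 0, 0, -1], [4, 0, 0, 0, -1], [4, 0, 0, 0, -1]]]'

```text
t: 15.27
eef_pos: [486.5, 74.9, 108.7]
tcp_rot: [-3.14, 0.004, 1.455]
ft_force: [-4.3, -33.2, 4.0]
opening: 0.006
grip_force: 16.7
```

Request:
step_arm --plan '[[[1, 0, 0, 0, -1], [2, 0, 0, 0, -1], [3, 0, 0, 0, -1], [3, 0, 0, 0, -1]]]'

```text
t: 15.6
eef_pos: [486.5, 74.9, 108.7]
tcp_rot: [-3.139, 0.008, 1.456]
ft_force: [-7.6, -65.1, 8.1]
opening: 0.004
grip_force: 32.2
```

```bash
python3 - <<'E'
from h import *
top=env.read_camera("top"); s=env.state(); print(s["eef_pos"],s["ft_force"])
cv2.imwrite("pics/c5.png",cv2.resize(top[180:330,130:330],None,fx=4,fy=4,interpolation=cv2.INTER_CUBIC))
E
```

```text
[486.51507768  74.93477059 108.71579185] [ -7.45239036 -62.89898295   8.24912222]
```

View pics/c5.png

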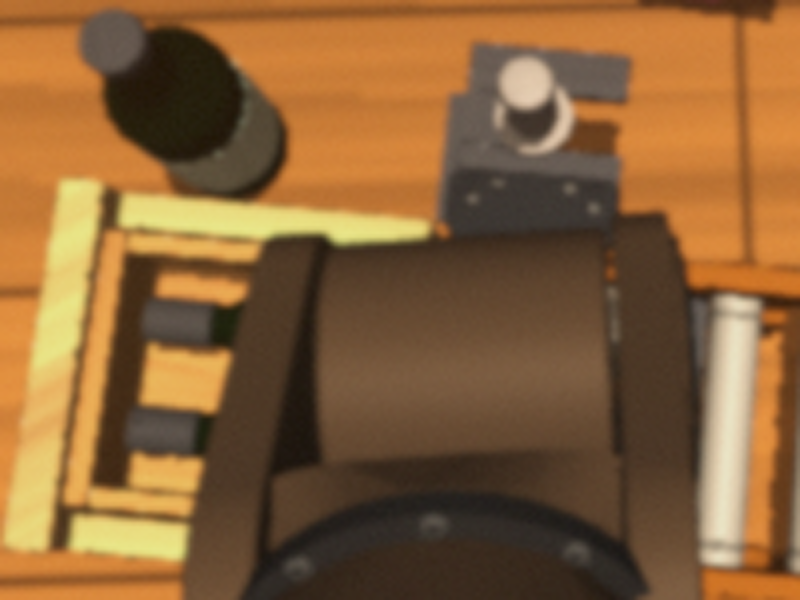

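The crate front is flush with the end board, the stop was firm, and the pin is still in the notch. Back off gently, then rise.

Request:
step_arm --plan '[[[-2, 0, 0, 0, -1], [-4, 0, 0, 0, -1], [-6, 0, 0, 0, -1], [-9, 0, 0, 0, -1], [-15, 0, 0, 0, -1], [-25, 0, 0, 0, -1], [-40, 0, 0, 0, -1], [-60, 0, 0, 0, -1]]]'

```text
t: 16.32
eef_pos: [480.3, 20.9, 108.6]
tcp_rot: [3.141, -0.0, 1.455]
ft_force: [1.0, 0.0, 0.6]
opening: 0.006
grip_force: 0.0
```

Request:
step_arm --plan '[[[-30, 0, 0, 0, -1], [-60, 0, -20, 0, -1], [-90, 0, -55, 0, -1], [-120, 0, -90, 0, -1], [-150, 0, -125, 0, -1], [-180, 0, -150, 0, -1], [-180, 0, -150, 0, -1], [-180, 0, -150, 0, -1]]]'

```text
t: 16.98
eef_pos: [459.6, -159.7, 260.3]
tcp_rot: [3.138, 0.001, 1.451]
ft_force: [-0.8, 0.2, -0.6]
opening: 0.004
grip_force: 0.0
```

```bash
python3 - <<'E'
from h import *
top=env.read_camera("top"); s=env.state(); print(s["eef_pos"],s["ft_force"],s["t"])
cv2.imwrite("pics/c6.png",cv2.resize(top[180:330,130:330],None,fx=4,fy=4,interpolation=cv2.INTER_CUBIC))
E
```

```text
[ 459.13881748 -158.15903333  258.56389736] [-0.32364934  0.13880826 -1.24188193] 17.0333
```

View pics/c6.png

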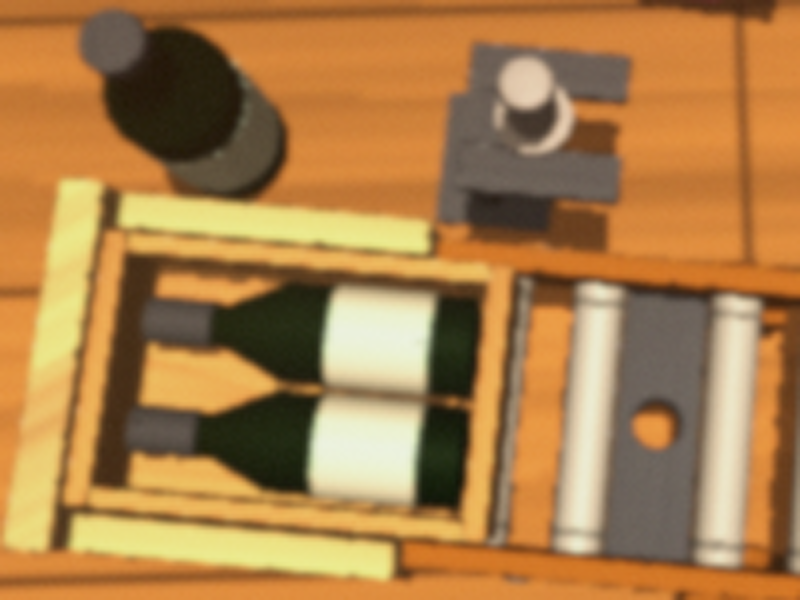

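The crate's front wall (columns 80–120) sits exactly where it was under the push, against the board. The pin is upright in the notch at (527,100), and the bottle has not moved. Handing in.

```bash
python3 -c "
from cell import env
print(env.job_done())"
```

```text
the job is handed in; nothing more can be done
None
```

The job is handed in at about 17 s of the 62 s allowed: in the last pictures the pin hangs upright and released in the notch, the crate is against the end board and the bottle is unmoved (I did not re-check the jar after the push); no verdict came back.

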